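# Flip the hasp strap over onto its staple

### The arm

A 6-joint arm with a two-finger parallel gripper is mounted at the origin on the work surface. World frame = base frame: x ahead of the robot, y to its left, z up, the work surface at z = 0. Lengths are in m, angles in rad, forces in N, time in s.
With the tool pointing down it reaches from about 0.3 to 0.875 m from the base axis. Payload 6.4 kg.
Tool frame: the origin (TCP) lies between the finger pads; the fingertips stand 19 mm ahead of it and the grasp point (between the pads) is the TCP (ctrl.tips_ahead is the z of the fingertips in the tool frame, in m); z points along the fingers, y is the line along which they close (so a half turn about z gives the same grasp; the last joint's range is limited). The gripper opens to 85 mm and grips with 20 to 120 N. Pads are 22 mm wide; open, the fingers measure 114 mm over their backs; the gripper's body (76 mm by 85 mm) begins 54 mm behind the grasp point. The pads swing forward as they close: fully open they stand 13 mm farther back than shut.
Start: joints at [-1.482, 0.181, 1.607, -0, 1.354, -0.206], TCP at [0.167, -0.55, 0.25] pointing down, gripper open.
Joint ranges: [-2.99, 2.99], [-0.89, 2.07], [0.3, 2.58], [-1.14, 4.28], [0, 2.63], [-3.12, 3.12]. Speed limits (rad/s): [2.57, 2.57, 3.01, 3.14, 3.14, 3.14].

### API

Orientations are given as a unit quaternion [w, x, y, z].
In Python, from bench import readout, vision, ctrl gives the robot as it stands.
- The arm moves only by the tool play_rows, never from a script. Its arguments are lists of equal length, an entry for each row: "xyz": the shift along the tool's x, y, z in mm, a list of three; "rot": the turn, a rotation vector about the tool's x, y, z in rad, a list of three; "grip": the opening, from 0 (shut) to 1 (fully open). In form: {"xyz": [[x, y, z], ...], "rot": [[rx, ry, rz], ...], "grip": [grip, ...]}. A call has exactly 10 rows; each row is the pose to reach, as a shift and turn from the pose commanded when the call began, along the tool's axes at that moment; what a row does not reach only later rows make up. A row lasts 1/8 s, in which the tool goes at most 62.5 mm and 10.7 degrees, less where a joint would pass 70% of its speed; a pose out of reach is approached as far as the arm can. A call with a gripper value outside its range is refused whole. The fingers move at their own pace and stop on an object; the grip force is fixed at half the most. Time passes only in rows, so rows that repeat a pose let the fingers close, or fill a call up. It gives the time, the measured TCP pose, the force, the opening and the grip force at its end, in the units of the state.
- readout.get_obs(): the state, without advancing time (a new reading comes with each control period).
- vision.camera(name): name is "scene" or "top" or "wrist"; returns a dict with "color" (400x640x3 uint8, red, green, blue), "depth" (400x640 float32, m along the optical axis (not along the pixel's ray), 0 where there is no reading), "camera_matrix" (3x3 intrinsics, pixels), "k1" (the pictures are not rectified: a ray, as slopes to the right and down, at radius r is drawn at 1 + k1 r^2 times it, then the intrinsics apply), "extrinsics" (4x4, takes a point from camera to world coordinates); the wrist camera has in their place "hand_eye" (4x4, takes a point from camera to tool coordinates, whose origin is the TCP and whose axes are the flange's). Camera axes: x right, y down, z forward; pixel columns grow to the right and rows downward; lengths in m; the calibration is good to about 2 mm. A picture is of the moment at which its call begins: read the wrist's pose just before it.
- ctrl.hand_in(): hands the job in; it is judged then, once.
The state is a dict: "time_s": time; "q": joint angles; "dq": joint speeds; "joint_efforts": joint torques, N m; "eef_pos": TCP position; "eef_rot": TCP orientation; "wrist_force": force on the tool from outside, world axes, zero at the start; "torque": the same for the moment, N m; "opening": opening from 0.0 (shut) to 1.0 (fully open); "grasp_force": force on a finger pad.
Only numpy, scipy, OpenCV 4.12 (cv2) and the standard library are available. Lean on these libraries where they do the work, as an engineer would, in place of code of your own. Each camera call takes 0.05 s, during which the arm holds its last target. There are 200 camera calls.

### The job

The steel strap of the hasp on the bench block is standing part-way open: push it with the fingertips up and right over its hinge, then press it down until it lies fully flat on the other side with the staple through its slot. Only push and press: do not pinch the strap between the fingers, do not lift or shove the block, and leave the padlock, latches and key blank where they are. Finish clear of everything.

Things in the scene. Friction and masses are not known exactly. Their poses are not given: they have to be found in the camera images.
- block: Loose bright metal bench block under the hasp, 150 (x) x 230 (y) x 20 mm tall, 2.5 kg. Origin: centre of its underside; z up; x runs along the hinge line across its middle. The strap starts over its +y half and must end on its -y half, where a fixed wire staple (28 mm wide along x, 6 mm wire) stands at y = -72 mm, 45 mm above the bench (17 mm above the closed strap).
- hinge (a point): Middle of the hinge line, on its axis, 25 mm above the centre of the block's underside; same axes as the block. Knuckles up to 16 mm thick, their tops 29 to 30 mm above the bench.
- strap (a joint): Angle of the hasp strap about the hinge line (rad): 0 = flat over the block's +y half, 1.57 = upright, 3.14 = flat over the -y half (its stop). Starts between 0.5 and 0.9. The hinge is stiff (friction about 0.14 N m): the strap stays wherever it is left, does not fall by itself, and must be pushed all the way down.
- free_edge (a point): Middle of the strap's free edge, 94 mm from the hinge axis. Strap: dark steel plate 96 mm wide along the hinge, 0.15 kg, mid-plane through the hinge axis, 3 mm thick at the rims, 7 mm over the plates on its faces; slot 36 mm (along the hinge) x 16 mm, 64 to 80 mm from the axis. Site y points from hinge to free edge, z is the normal of the inner face.
- inner_face: Riveted plates on the strap's inner side (on top at joint 0, against the block at 3.14); they stop 6 mm short of the free edge and the sides. Origin on the hinge axis, y towards the free edge. Need not be touched; fingers pressing on this and outer_face at once is a pinch.
- outer_face: The same plates on the strap's outer side (under it at joint 0, on top at 3.14): the side to push and press on. Origin on the hinge axis.
- padlock: Brass combination padlock standing upright on the bench, 26 x 46 mm, 64 mm tall with its shackle. Origin: centre of its underside. Bystander.
- latch_a: Chrome suitcase latch lying on the bench, 32 x 58 x 16 mm. Origin: centre of its underside. Bystander.
- latch_b: A second such chrome latch, 32 x 58 x 16 mm. Origin: centre of its underside. Bystander.
- key_blank: Pewter-grey key blank lying flat on the bench, 28 x 63 x 7 mm, round bow. Origin: middle of its underside. Bystander.

How it is judged:
By the outcome, as a careful person would: the job done as asked, in the order asked, and still so for the second after the job is handed in, with the robot touching nothing.
It also fails if it takes over 38 s, if anything falls off the work surface, if the arm or the gripper's body presses on something with over 40 N, if the wrist force passes 120 N, or if a joint passes its speed limit or range.

## Working session

There is one attempt and no reset: what is moved stays moved. The work goes in short steps, Python scripts to look and compute and a tool call to move; the robot and the scene stay as the last step left them, time stands still between calls to the robot, and variables do not carry over. Pictures are saved under pics/ and viewed, at most 10 in all, crops included, and the job is handed in when it is done.

Besides the shell and the picture viewer there is one more tool, called after "Emit:" as name(argument=value, ...) on one line, values as JSON. play_rows: Moves the arm, as the interface text tells. Its arguments: {"type":"object","properties":{"xyz":{"type":"array","items":{"type":"array","items":{"type":"number"}}},"rot":{"type":"array","items":{"type":"array","items":{"type":"number"}}},"grip":{"type":"array","items":{"type":"number"}}},"required":["xyz","rot","grip"]}

```bash
mkdir -p pics
cat > h.py <<'E'
import numpy as np, cv2
from bench import readout, vision, ctrl
def pts(c,T=None):
    K=c["camera_matrix"];k1=c["k1"];d=c["depth"]
    v,u=np.mgrid[0:400,0:640]
    x=(u-K[0,2])/K[0,0];y=(v-K[1,2])/K[1,1]
    X,Y=x.copy(),y.copy()
    for _ in range(8):
        s=1+k1*(X*X+Y*Y);X=x/s;Y=y/s
    P=np.stack([X*d,Y*d,d],-1)
    T=c["extrinsics"] if T is None else T
    return P@T[:3,:3].T+T[:3,3]
E
python3 - <<'E'
from h import *
o=readout.get_obs();print({k:np.round(v,3) for k,v in o.items()},ctrl.tips_ahead)
for n in("scene","top"):
    c=vision.camera(n);cv2.imwrite(f"pics/{n}0.png",c["color"][...,::-1]);np.savez(f"{n}0.npz",P=pts(c),c=c["color"],d=c["depth"])
E
```

```text
{'time_s': np.float64(0.0), 'q': array([-1.482,  0.182,  1.608, -0.   ,  1.354, -0.206]), 'dq': array([ 0.   , -0.001, -0.002, -0.   , -0.001,  0.   ]), 'joint_efforts': array([-1.0000e-03, -4.4487e+01, -3.5134e+01, -0.0000e+00,  9.0000e-03,
       -0.0000e+00]), 'eef_pos': array([ 0.167, -0.55 ,  0.249]), 'eef_rot': array([-0.001,  0.989,  0.147,  0.   ]), 'wrist_force': array([-0.105,  0.197, -0.75 ]), 'torque': array([ 0.035,  0.002, -0.068]), 'grasp_force': np.float64(0.0), 'opening': np.float64(1.001)} 0.019
```

View pics/top0.png

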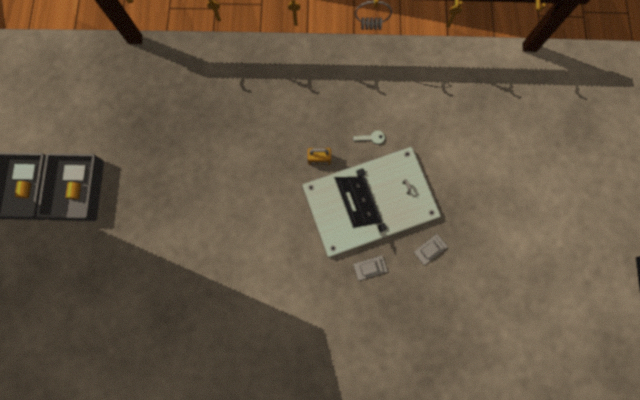

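View pics/scene0.png

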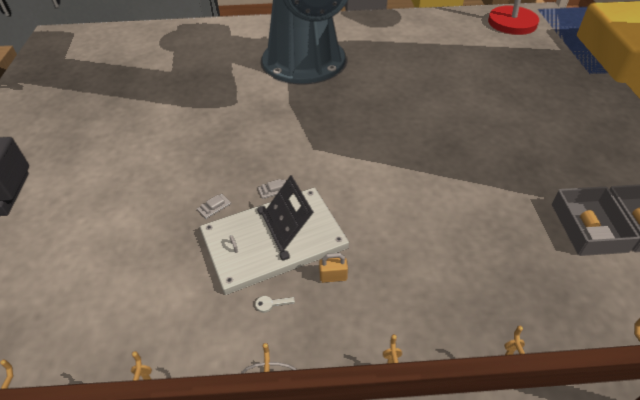

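The top view shows the block with corners at about (303,185), (411,149), (440,216) and (332,255), the staple at (410,188) and the dark strap at (357,200), raised. The padlock is at (318,156), the key at (369,138) and the latches at (370,268) and (431,249). The scene view agrees.

```bash
cat > m.py <<'E'
from h import *
z=np.load("top0.npz");P=z["P"];c=z["c"].astype(int);roi=np.zeros((400,640),bool);roi[140:262,295:448]=1
valid=z["d"]>0
bl=roi&valid&(abs(P[...,2]-.02)<.006)&(c.min(-1)>110)
n,l,s,_=cv2.connectedComponentsWithStats(bl.astype(np.uint8));i=1+s[1:,4].argmax()
pp=P[l==i][:,:2].astype(np.float32)
r=cv2.minAreaRect(pp);print("rect",r, "z",np.median(P[l==i][:,2]));print(cv2.boxPoints(r))
for n,(u,v) in dict(staple=(410,188),pad=(318,156),key=(369,138),la=(370,268),lb=(431,249),k1=(361,173),k2=(382,228)).items():print(n,P[v,u].round(3))
C=np.array(r[0]);box=cv2.boxPoints(r)
e=box[1]-box[0];f=box[2]-box[1];Y=(e if np.hypot(*e)>np.hypot(*f) else f);Y/=np.hypot(*Y)
st=P[188,410,:2]
if (st-C)@Y>0:Y=-Y
X=np.array([Y[1],-Y[0]]);print("C",C,"X",X,"Y",Y,"yaw",np.arctan2(X[1],X[0]))
for nm in("top","scene"):
    z=np.load(nm+"0.npz");Q=z["P"].reshape(-1,3);cc=z["c"].reshape(-1,3);d=z["d"].ravel()
    B=np.c_[(Q[:,:2]-C)@X,(Q[:,:2]-C)@Y,Q[:,2]]
    m=(d>0)&(abs(B[:,0])<.055)&(B[:,1]>-.03)&(B[:,1]<.12)&(B[:,2]>.035)&(B[:,2]<.14)
    b=B[m];print(nm,m.sum(),b.min(0),b.max(0))
    p=np.polyfit(b[:,1],b[:,2],1);print("fit",p,np.arctan(p[0]),"ang thru hinge",np.median(np.arctan2(b[:,2]-.025,b[:,1])), "x mean",b[:,0].mean(), "rmax",np.percentile(np.hypot(b[:,2]-.025,b[:,1]),[90,99]))
    for nm2,lo,hi in(("staple",-.1,-.05),):
        m=(d>0)&(abs(B[:,0])<.03)&(B[:,1]>lo)&(B[:,1]<hi)&(B[:,2]>.03)&(B[:,2]<.06);print(nm2,m.sum(),B[m].mean(0) if m.any() else 0)
E
python3 m.py
```

```text
rect ((0.6067215204238892, -0.07959739863872528), (0.14814582467079163, 0.22851242125034332), 20.944107055664062) z 0.019271743545388187
[[ 4.9670094e-01  6.3196942e-04]
 [ 5.7838434e-01 -2.1278255e-01]
 [ 7.1674210e-01 -1.5982677e-01]
 [ 6.3505870e-01  5.3587750e-02]]
staple [ 0.631 -0.156  0.02 ]
pad [0.686 0.022 0.036]
key [ 0.736 -0.079  0.006]
la [ 0.477 -0.079  0.016]
lb [ 0.515 -0.194  0.014]
k1 [ 0.656 -0.061  0.029]
k2 [ 0.551 -0.1    0.028]
C [ 0.60672152 -0.0795974 ] X [0.93392956 0.35745713] Y [-0.35745713  0.93392956] yaw 0.36554372
top 1286 [-0.04976272  0.00392616  0.03508935] [0.04647675 0.05993263 0.10058365]
fit [1.15161613 0.03167337] 0.8557480370119425 ang thru hinge 0.9331992776013704 x mean -0.002820182305677527 rmax [0.08998073 0.09436716]
staple 54 [-0.00189211 -0.07042733  0.04064608]
scene 1678 [-0.04815313  0.00503962  0.03509774] [0.05016237 0.06174418 0.09953872]
fit [1.15660344 0.02977892] 0.8578867111558508 ang thru hinge 0.9183831994441256 x mean 0.0050787425986641 rmax [0.08853867 0.09415268]
staple 54 [ 0.00642448 -0.07159771  0.04035258]
```

Emit:
play_rows(xyz=[[40, -30, 0], [85, -65, 0], [130, -100, 0], [178, -136, 0], [226, -173, 0], [274, -210, 0], [322, -247, 0], [370, -284, 0], [418, -320, 0], [460, -352, 0]], rot=[[0, 0, -0.16], [0, 0, -0.33], [0, 0, -0.5], [0, 0, -0.66], [0, 0, -0.82], [0, 0, -0.98], [0, 0, -1.15], [0, 0, -1.31], [0, 0, -1.48], [0, 0, -1.64]], grip=[0.5, 0, 0, 0, 0, 0, 0, 0, 0, 0])

```text
time_s: 1.35
eef_pos: [0.5057, -0.0776, 0.2501]
eef_rot: [-0.0, 0.565, 0.825, -0.0]
wrist_force: [0.1, -2.0, -0.2]
opening: -0.001
grasp_force: 0.0
```

```bash
cat > w.py <<'E'
from h import *
from scipy.spatial.transform import Rotation as R
C=np.array([.607,-.080]);Y=np.array([-.357,.934]);X=np.array([.934,.357])
o=readout.get_obs();p=o["eef_pos"];d=p[:2]-C;r=R.from_quat(np.roll(o["eef_rot"],-1)).as_matrix()
print("t",o["time_s"],"block-frame TCP mm",np.round(1e3*np.r_[d@X,d@Y,p[2]],1),"tip z",round(1e3*(p[2]-.019),1),"toolx.Y",r[:2,0]@Y,"toolx.X",r[:2,0]@X,"toolz",r[:,2].round(3),"F",o["wrist_force"].round(2),"open",o["opening"],"q",o["q"].round(2))
E
python3 w.py
```

```text
t 1.35 block-frame TCP mm [-93.7  38.4 250.1] tip z 231.1 toolx.Y 0.9998894242148725 toolx.X -0.005111947422455834 toolz [-0.  0. -1.] F [ 0.13 -2.01 -0.16] open -0.0006685520778011549 q [-0.38  0.04  1.76 -0.    1.34 -0.75]
```

Emit:
play_rows(xyz=[[25, 40, 0], [62, 80, 0], [62, 94, 25], [62, 94, 65], [62, 94, 105], [62, 94, 140], [62, 94, 160], [62, 94, 166], [62, 94, 166], [62, 94, 166]], rot=[[0, 0, 0], [0, 0, 0], [0, 0, 0], [0, 0, 0], [0, 0, 0], [0, 0, 0], [0, 0, 0], [0, 0, 0], [0, 0, 0], [0, 0, 0]], grip=[0, 0, 0, 0, 0, 0, 0, 0, 0, 0])

```text
time_s: 2.6
eef_pos: [0.5716, 0.0115, 0.0855]
eef_rot: [0.001, 0.567, 0.823, 0.0]
wrist_force: [-0.5, -0.0, 0.6]
opening: -0.003
grasp_force: 0.0
```

```bash
python3 w.py
python3 - <<'E'
from h import *
c=vision.camera("scene");cv2.imwrite("pics/s1.png",cv2.resize(c["color"][130:310,150:420,::-1],None,fx=2.5,fy=2.5))
E
```

```text
t 2.6 block-frame TCP mm [-0.4 98.1 85.5] tip z 66.5 toolx.Y 0.9999013389665903 toolx.X 0.001127406377250245 toolz [ 0.002 -0.    -1.   ] F [-0.5  -0.04  0.65] open -0.0031816469383205144 q [-0.19  0.37  1.73  0.    1.03 -0.55]
```

View pics/s1.png

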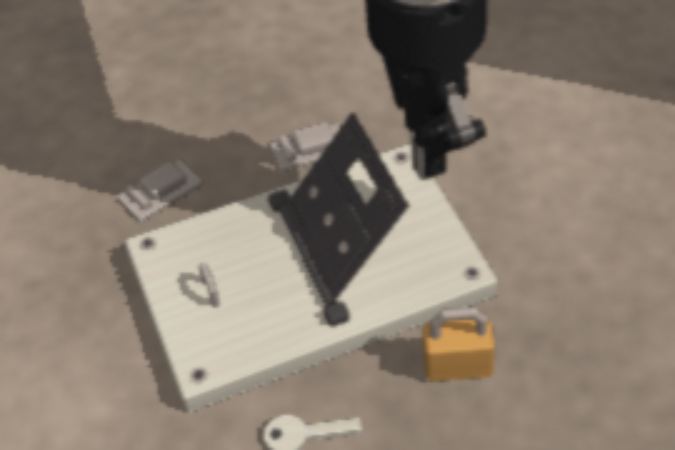

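The strap, at about (350,200) in the crop, is still half open, and the closed fingertips at (430,165) are behind its outer face. I'll push now.

Emit:
play_rows(xyz=[[-10, 0, 0], [-19, 0, -1], [-28, 0, -2], [-37, 0, -4], [-46, 0, -6], [-55, 0, -9], [-64, 0, -12], [-72, 0, -14], [-80, 0, -15], [-84, 0, -15]], rot=[[0, 0, 0], [0, 0, 0], [0, 0, 0], [0, 0, 0], [0, 0, 0], [0, 0, 0], [0, 0, 0], [0, 0, 0], [0, 0, 0], [0, 0, 0]], grip=[0, 0, 0, 0, 0, 0, 0, 0, 0, 0])

```text
time_s: 3.9
eef_pos: [0.6008, -0.0675, 0.0992]
eef_rot: [0.0, 0.568, 0.823, -0.0]
wrist_force: [-0.7, 2.1, 1.0]
opening: -0.0
grasp_force: 0.9
```

```bash
python3 w.py
python3 - <<'E'
from h import *
c=vision.camera("scene");cv2.imwrite("pics/s2.png",cv2.resize(c["color"][130:310,150:420,::-1],None,fx=2.5,fy=2.5))
E
```

```text
t 3.9 block-frame TCP mm [-1.3 13.9 99.2] tip z 80.2 toolx.Y 0.999901351958575 toolx.X 0.0015107096170349978 toolz [ 0. -0. -1.] F [-0.66  2.12  1.03] open -0.00036488878874335476 q [-0.31  0.42  1.64 -0.    1.09 -0.67]
```

View pics/s2.png

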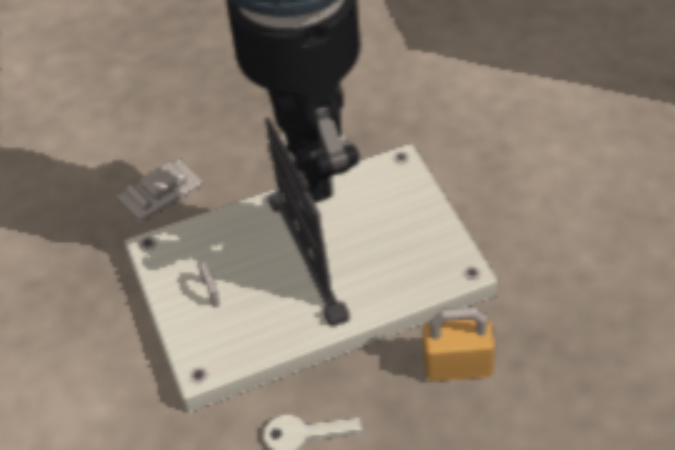

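The strap is upright, the block hasn't moved, and the fingers rest on the outer face at about (315,180). Next I'll follow the arc down.

Emit:
play_rows(xyz=[[-8, 0, 0], [-15, 0, 1], [-22, 0, 3], [-29, 0, 6], [-35, 0, 10], [-41, 0, 14], [-46, 0, 19], [-50, 0, 26], [-54, 0, 33], [-56, 0, 38]], rot=[[0, 0, 0], [0, 0, 0], [0, 0, 0], [0, 0, 0], [0, 0, 0], [0, 0, 0], [0, 0, 0], [0, 0, 0], [0, 0, 0], [0, 0, 0]], grip=[0, 0, 0, 0, 0, 0, 0, 0, 0, 0])

```text
time_s: 5.2
eef_pos: [0.621, -0.1197, 0.061]
eef_rot: [0.0, 0.568, 0.823, 0.0]
wrist_force: [0.5, -0.3, 2.7]
opening: 0.0
grasp_force: 0.8
```

```bash
python3 w.py
python3 - <<'E'
from h import *
c=vision.camera("scene");cv2.imwrite("pics/s3.png",cv2.resize(c["color"][130:310,150:420,::-1],None,fx=2.5,fy=2.5))
E
```

```text
t 5.2 block-frame TCP mm [ -1.1 -42.1  61. ] tip z 42.0 toolx.Y 0.9999013727434785 toolx.X 0.0013112901521640475 toolz [ 0.001 -0.    -1.   ] F [ 0.48 -0.26  2.68] open 0.0001738443415306858 q [-0.38  0.52  1.57 -0.    1.04 -0.74]
```

View pics/s3.png

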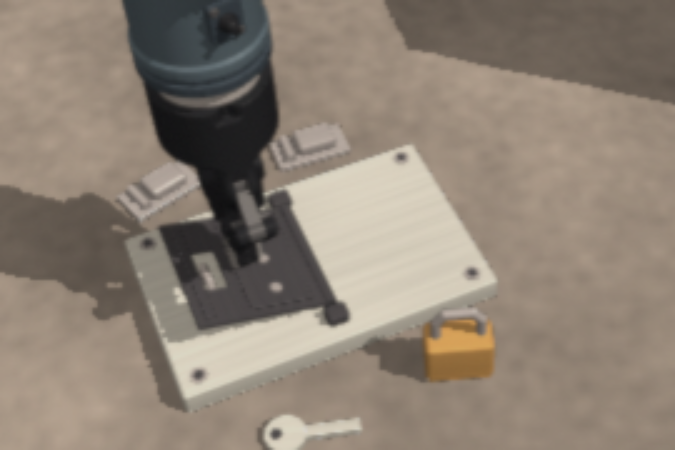

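The strap is nearly down at (240,270), and the staple shows through the slot at (208,270). I'll press it the rest of the way.

Emit:
play_rows(xyz=[[-1, 0, 2], [-1, 0, 4], [-2, 0, 6], [-2, 0, 8], [-2, 0, 10], [-2, 0, 11], [-2, 0, 12], [-2, 0, 13], [-2, 0, 13.5], [-2, 0, 13.5]], rot=[[0, 0, 0], [0, 0, 0], [0, 0, 0], [0, 0, 0], [0, 0, 0], [0, 0, 0], [0, 0, 0], [0, 0, 0], [0, 0, 0], [0, 0, 0]], grip=[0, 0, 0, 0, 0, 0, 0, 0, 0, 0])

```text
time_s: 6.5
eef_pos: [0.6214, -0.121, 0.0478]
eef_rot: [0.0, 0.567, 0.823, 0.0]
wrist_force: [0.1, -0.5, 1.7]
opening: -0.0
grasp_force: 0.6
```

```bash
python3 w.py
```

```text
t 6.5 block-frame TCP mm [ -1.2 -43.4  47.8] tip z 28.8 toolx.Y 0.9999018860166176 toolx.X 0.0011035207273326247 toolz [ 0.  0. -1.] F [ 0.13 -0.48  1.65] open -0.00045559442779287147 q [-0.38  0.54  1.57  0.    1.02 -0.74]
```

Not on the stop yet, since the force is only about 2 N. I'll press in small steps.

Emit:
play_rows(xyz=[[0, 0, 0.3], [0, 0, 0.6], [0, 0, 0.9], [0, 0, 1.2], [0, 0, 1.5], [0, 0, 1.5], [0, 0, 1.5], [0, 0, 1.5], [0, 0, 1.5], [0, 0, 1.5]], rot=[[0, 0, 0], [0, 0, 0], [0, 0, 0], [0, 0, 0], [0, 0, 0], [0, 0, 0], [0, 0, 0], [0, 0, 0], [0, 0, 0], [0, 0, 0]], grip=[0, 0, 0, 0, 0, 0, 0, 0, 0, 0])

```text
time_s: 7.75
eef_pos: [0.6215, -0.121, 0.0475]
eef_rot: [0.0, 0.567, 0.823, 0.0]
wrist_force: [-3.0, 0.6, 10.5]
opening: -0.001
grasp_force: 5.1
```

Emit:
play_rows(xyz=[[0, 0, 0.3], [0, 0, 0.6], [0, 0, 1], [0, 0, 1.3], [0, 0, 1.3], [0, 0, 1.3], [0, 0, 1.3], [0, 0, 1.3], [0, 0, 1.3], [0, 0, 1.3]], rot=[[0, 0, 0], [0, 0, 0], [0, 0, 0], [0, 0, 0], [0, 0, 0], [0, 0, 0], [0, 0, 0], [0, 0, 0], [0, 0, 0], [0, 0, 0]], grip=[0, 0, 0, 0, 0, 0, 0, 0, 0, 0])

```text
time_s: 9.0
eef_pos: [0.6215, -0.121, 0.0474]
eef_rot: [0.0, 0.567, 0.824, -0.0]
wrist_force: [-7.3, 1.4, 19.6]
opening: -0.001
grasp_force: 9.3
```

The strap is against its stop: 20 N and only 0.1 mm of movement. I'll lift straight up and clear.

Emit:
play_rows(xyz=[[0, 0, -3], [0, 0, -10], [0, 0, -30], [0, 0, -60], [0, 0, -100], [30, 0, -140], [80, 0, -160], [130, 0, -170], [170, 0, -170], [170, 0, -170]], rot=[[0, 0, 0], [0, 0, 0], [0, 0, 0], [0, 0, 0], [0, 0, 0], [0, 0, 0], [0, 0, 0], [0, 0, 0], [0, 0, 0], [0, 0, 0]], grip=[0, 0, 0, 0, 0, 0, 0, 0, 0, 0])

```text
time_s: 10.25
eef_pos: [0.5599, 0.0404, 0.2164]
eef_rot: [0.0, 0.566, 0.824, 0.0]
wrist_force: [0.9, -1.0, -0.4]
opening: 0.002
grasp_force: 0.0
```

```bash
python3 w.py
python3 - <<'E'
from h import *
C=np.array([.607,-.080]);Y=np.array([-.357,.934]);X=np.array([.934,.357])
c=vision.camera("scene");cv2.imwrite("pics/s4.png",cv2.resize(c["color"][130:310,150:420,::-1],None,fx=2.5,fy=2.5))
for n in("scene","top"):
    k=vision.camera(n);Q=pts(k);B=np.stack([(Q[...,:2]-C)@X,(Q[...,:2]-C)@Y,Q[...,2]],-1)
    m=(k["depth"]>0)&(abs(abs(B[...,0])-.032)<.008)&(B[...,1]<-.015)&(B[...,1]>-.085)&(k["color"].max(-1)<80)&(B[...,2]<.06)
    b=B[m];print(n,m.sum(),np.polyfit(b[:,1],b[:,2],1),np.median(b[:,2]))
E
```

```text
t 10.25 block-frame TCP mm [ -1.  129.2 216.4] tip z 197.4 toolx.Y 0.9998993403558892 toolx.X -0.0025117489439168634 toolz [ 0.001  0.    -1.   ] F [ 0.87 -1.01 -0.43] open 0.002085291032435876 q [-0.14  0.18  1.68  0.    1.28 -0.51]
scene 539 [0.02928021 0.02869515] 0.027207116882239424
top 550 [0.02150491 0.02824094] 0.027200458543655437
```

View pics/s4.png

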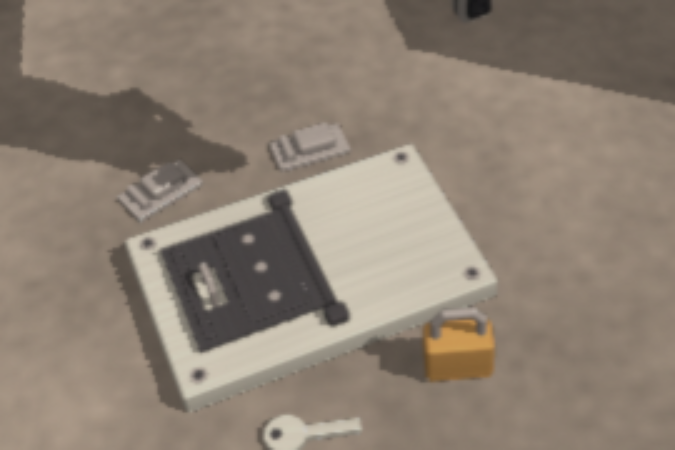

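The strap lies flat with the staple through its slot at (207,285). The block and the other items haven't moved, and the arm is clear.

```bash
python3 -c "
from bench import ctrl;print(ctrl.hand_in())"
```

```text
the job is handed in; nothing more can be done
None
```

I pushed the strap over its hinge and pressed it fully flat with the staple through its slot. The final picture shows the block and bystanders unmoved and the arm clear, and the job is handed in at about 10 s of robot time.

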